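# Turn the loupe hook to its stop and hang up the loupe

### The job

Put the loupe away on the watchmaker's hook stand. First, with closed fingers, push the swivel hook clockwise (seen from above) all the way round until it comes up against its stop, and lean on it there, firmly but gently, for about a second, to seat it. Then hang the loupe by its eye on the hook and let go, with the hook still at its stop, and leave the other things on the bench where they are.

Things in the scene. Friction and masses are not known exactly. Their poses are not given: they have to be found in the camera images.
- stand_pivot (a point): Point on the vertical swivel axis of the fixed hook stand, at the height of the hook arm's centre line (170 mm above the bench). Round foot 84 mm across, post 18 mm across. On top a brass collar, 54 mm across (top 7 mm below this point), carries a 6 mm steel stop pin, 23 mm from the axis. Its own -x axis is the stand's front; z is up.
- hook: Swivel hook; origin on its axis at arm height, its -x points along the arm. The rigid pin stops it (turned clockwise) somewhere within 0.35 rad either side of the stand's front: find it by feel. Friction 0.1 N m (2 N at 50 mm), stays where left. Seat it with 6 to 12 N pushed 50 mm from the axis for 0.5 s or more; over 18 N on the hook bends it, a pinch counts: push with the closed fingers' side.
- hook_seat (a point): Middle of the hook arm, on its centre line, 45 mm from the swivel axis. The arm is a level round steel bar 8 mm thick from a head of 14 mm radius, pointing along this point's own -x (z is up); 70 to 72 mm from the axis it ends in an upturned tip, its top 14 mm above the centre line. The loupe's eye may hang within 20 mm of this point along the arm.
- loupe_grip (a point): Grasp point of the loupe with a handle, 90 mm above its foot. The loupe (about 70 g, 104 mm tall) stands on a round black eyecup 40 mm across and 30 mm tall; above it is an eye, above that an upright flat black handle 10 mm thick (along this point's x) and 28 mm wide (along y), 62 to 104 mm above the foot. z is up.
- loupe_eye (a point): Centre of the loupe's eye, 45 mm above its foot: a rectangular opening 26 mm wide (along this point's y) and 30 mm high (30 to 60 mm above the foot) that goes through along its x; the frame is 36 mm wide in all, 6 to 10 mm thick. When hung, its upper edge rests on the arm, and this point is 11 mm below the arm's centre line.
- eyecup: Bystander: plain black eyecup without a handle, 40 mm across, 34 mm tall, standing; origin at the centre of its underside.
- jar: Bystander: small glass jar with a steel cap, 44 mm across, 45 mm tall; origin at the centre of its underside.
- dish: Bystander: clear round dish, 70 mm across, 22 mm tall; origin at the centre of its underside.
- driver: Bystander: screwdriver 120 mm long, lying on the bench; origin on its underside.
- tweezers: Bystander: steel tweezers 115 mm long, 6 mm high, lying on the bench; origin at mid-length on the underside.
- loupe: The loupe with the hanging handle as a whole; origin at the centre of its foot, axes as for loupe_grip.
Not all that is in view belongs to the job. There is more than one size of the loupe; the job needs the larger.

How it is judged (in metres and radians):
On the way, in this order (a step that is already met when the one before it is completed fails the run):
1. the hook, with nothing hung on it, is pressed against its stop pin (more than 6 N on the pin, that is about 4.5 N of push 50 mm from the axis) for 0.4 s (contact force between stop_pin and hook above 6 N and distance between loupe_eye and hook_seat above 0.06 m), for 0.4 s.
2. the loupe hangs by its eye on the hook arm, the hook at its stop (y of stop_pin in the frame of hook below 0.009 m and x of loupe_eye in the frame of hook_seat between -0.02 and 0.02 m and y of loupe_eye in the frame of hook_seat between -0.01 and 0.01 m and z of loupe_eye in the frame of hook_seat between -0.016 and -0.006 m and angle between loupe_eye's own z axis and vertical below 0.3 rad), for 0.2 s.
At the end, for the whole second after the job is handed in: The hook is against its stop pin (less than 2 mm gap) and the loupe hangs on it by its eye, at rest and let go: eye centre within 20 mm along the arm of the arm's middle, within 10 mm to either side, 6 to 16 mm below the arm's centre line, tilted less than 0.3 rad (all of step 2 and linear speed of loupe below 0.03 m/s); the robot touches nothing.
It fails at once if the robot or the loupe loads the hook with more than 18 N (contact force between hook and the fingers above 18 N or contact force between hook and the arm above 18 N or contact force between hook and loupe above 18 N).
It fails at once if a bystander is moved more than 25 mm (distance of any of eyecup, jar, dish, driver, tweezers from where it was at the start of the episode above 0.025 m).
It also fails if it takes over 72 s, if anything falls off the work surface, if the arm or the gripper's body presses on something with over 40 N, if the wrist force passes 120 N, or if a joint passes its speed limit or range.

### The arm

A 7-joint arm with a two-finger parallel gripper is mounted at the origin on the work surface. World frame = base frame: x ahead of the robot, y to its left, z up, the work surface at z = 0. Lengths are in mm, angles in rad, forces in N, time in s.
With the tool pointing down it reaches from about 425 to 925 mm from the base axis. Payload 6.8 kg.
Tool frame: the origin (TCP) lies on the centre line of the jaws, within the pads' length; the fingertips stand 22 mm ahead of it and the grasp point (between the pads) lies 3 mm ahead of it; z points along the fingers, y is the direction in which the jaws open and shut (so a half turn about z gives the same grasp; the last joint's range is limited). The gripper opens to 85 mm and grips with 20 to 120 N. Pads are 22 mm wide; open, the fingers measure 114 mm over their backs; the gripper's body (76 mm by 85 mm) begins 54 mm behind the grasp point. The pads swing forward as they close: fully open they stand 13 mm farther back than shut.
Start: joints at [-1.379, 0.477, 0.022, 1.555, -0.011, 1.109, -0.083], TCP at [199.343, 644.91, 253.308] pointing down, gripper open.
Joint ranges: [-2.96, 2.96], [-0.34, 2.1], [-1.41, 1.46], [0.24, 2.44], [-1.37, 4.51], [0.17, 1.92], [-2.96, 2.96]. Speed limits (rad/s): [2.39, 2.39, 3.14, 3.14, 3.14, 3.14, 3.14].

### API

Orientations are given as a unit quaternion [w, x, y, z].
In Python, from rig import env gives the robot as it stands.
- The arm moves only by the shell command python3 -m pendant 'ROWS' [FORCE]. ROWS is JSON, a list of rows, each a list of 7 numbers: the shift along the tool's x, y, z scaled (see below), then the turn, a rotation vector about the tool's x, y, z scaled (see below), then the closure in counts, from 0 (fully open) to 255 (shut). A call has 1 to 10 rows; each row shifts and turns the commanded pose from where the row before left it, along the tool's axes as they then stand; what a row does not reach is not made up. The controller multiplies each number of a shift by 0.03 m and each number of a turn by 6 degrees. A row lasts 1/10 s, in which the tool goes at most 50 mm and 8.59 degrees, less where a joint would pass 70% of its speed; a pose out of reach is approached as far as the arm can. A call with a number of a shift or a turn outside -1 to 1 is refused whole. A call with a gripper value outside its range is refused whole. The fingers move at their own pace and stop on an object; FORCE is the grip in N (left out, the last holds). Time passes only in rows, so rows that do not move let the fingers close. It gives the time, the measured TCP pose, the force and the opening at its end, in the units of the state.
- env.get_obs(): the state, without advancing time (a new reading comes with each control period).
- env.capture(name): name is "scene" or "top"; returns (picture, depth): 480x640x3 uint8, red, green, blue; 480x640 float32, mm along the optical axis (not along the pixel's ray), 0 where there is no reading.
- env.calibration(name): a dict with "fov_y" (degrees; the focal length in pixels is half the picture's height over the tangent of half this angle, whatever the lens; pixels are square), "cx", "cy" (the principal point, pixels), "origin" and "orientation" of the camera in the world. Camera axes: x right, y down, z forward; pixel columns grow to the right and rows downward; lengths in mm; the calibration is good to about 2 mm. A picture is of the moment at which its call begins. calibration takes no time and is no camera call.
- env.close_job(): hands the job in, once; it reports no verdict.
The state is a dict: "clock": time; "qpos": joint angles; "joint_vel": joint speeds; "joint_efforts": joint torques, N m; "tcp_pos": TCP position; "ee_rot": TCP orientation; "contact_force": force on the tool from outside, world axes, zero at the start; "torque": the same for the moment, N m; "grip_width": finger opening in mm.
Only numpy, scipy, OpenCV 4.12 (cv2) and the standard library are available. Lean on these libraries where they do the work, as an engineer would, in place of code of your own. Each camera call takes 0.05 s, during which the arm holds its last target. There are 200 camera calls.

## Working session

There is one attempt and no reset: what is moved stays moved. The work goes in short steps, Python scripts to look and compute and a shell command to move; the robot and the scene stay as the last step left them, time stands still between calls to the robot, and variables do not carry over. Pictures are saved under pics/ and viewed, about 8 in all and at most 12, crops included, and the job is handed in when it is done.

```bash
ls; mkdir -p pics; python3 - <<'E'
from rig import env
import cv2,numpy as np
print(env.get_obs())
for n in("scene","top"):
    p,d=env.capture(n); print(n,env.calibration(n),(d==0).mean())
    cv2.imwrite(f"pics/{n}0.png",p[:,:,::-1]); np.save(f"pics/{n}0.npy",d)
E
```

```text
pics
{'clock': 0.0, 'qpos': array([-1.37906784,  0.47780897,  0.02230235,  1.55649011, -0.01149529,
        1.10929458, -0.08312547]), 'joint_vel': array([ 0.0022698 ,  0.00100013,  0.00059558, -0.00192769, -0.0003858 ,
       -0.00143362,  0.00146394]), 'joint_efforts': array([-2.90030493e-05, -5.96440887e+01,  1.60760846e+00, -2.81201738e+01,
        1.23654550e-02,  9.21965257e-03, -1.75459758e-05]), 'tcp_pos': array([199.18910501, 644.34188852, 252.30268935]), 'ee_rot': array([-7.66270889e-05,  1.49337920e-01,  9.88785775e-01, -9.33558760e-04]), 'contact_force': array([-0.0072895 ,  0.44590296,  1.36800275]), 'torque': array([-0.03723734,  0.01564499, -0.05930712]), 'grip_width': 85.59513152073099}
scene {'fov_y': 57.34549391278239, 'cx': 317.20208394925834, 'cy': 244.89588031443952, 'origin': array([870.16172243, 443.24354684, 726.6796543 ]), 'orientation': array([-0.11858402,  0.30362651,  0.88012228, -0.34515728])} 0.003948567708333333
top {'fov_y': 44.50648295266301, 'cx': 310.2956516150884, 'cy': 231.65650930689026, 'origin': array([ 468.92787591,  -12.55436451, 1052.79498827]), 'orientation': array([-0.02291416,  0.71743111, -0.69607625,  0.01566494])} 0.0040885416666666665
```

View pics/scene0.png

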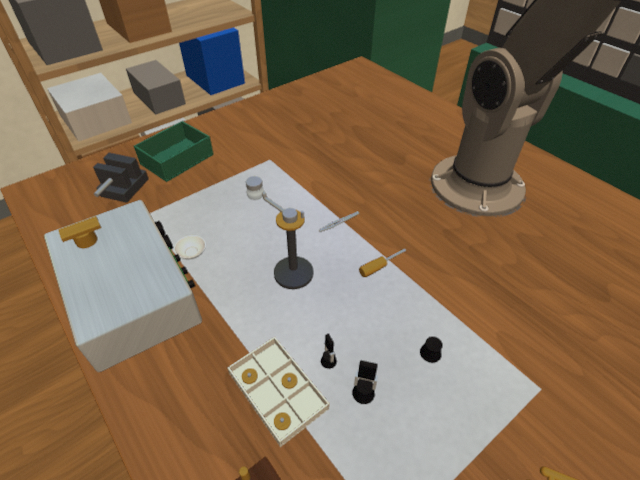

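View pics/top0.png

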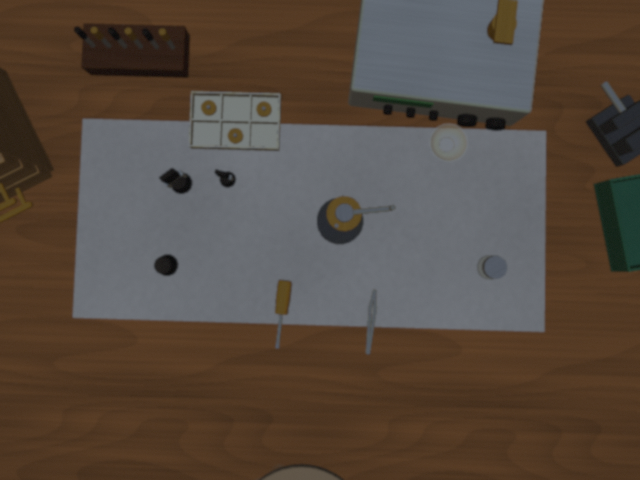

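Lookalikes for the loupe are the large one (scene 365,382 / top 175,180), the small one (scene 329,352 / top 228,178) and the plain eyecup (scene 432,348 / top 166,265). The larger handled one at scene (365,382) fits the description. The hook arm points right in the top view, from (345,213) to (393,207). I'll check both in one close crop.

```bash
cat > h.py <<'E'
from rig import env
import cv2,numpy as np
from scipy.spatial.transform import Rotation as R
def cam(n):
    c=env.calibration(n); w,x,y,z=c['orientation']
    return 240/np.tan(np.radians(c['fov_y']/2)),c['cx'],c['cy'],np.array(c['origin']),R.from_quat([x,y,z,w]).as_matrix()
def cloud(n,d):
    f,cx,cy,o,M=cam(n); v,u=np.mgrid[:480,:640]
    return np.stack([(u-cx)/f*d,(v-cy)/f*d,d],-1)@M.T+o
def ray(n,u,v,z):
    f,cx,cy,o,M=cam(n); r=M@np.array([(u-cx)/f,(v-cy)/f,1]); return o+r*(z-o[2])/r[2]
def proj(n,P):
    f,cx,cy,o,M=cam(n); q=(np.asarray(P)-o)@M; return q[...,:2]/q[...,2:]*f+[cx,cy]
E
python3 - <<'E'
from h import *
s=cv2.imread('pics/scene0.png');t=cv2.imread('pics/top0.png')
cr=lambda i,u,v,w:cv2.resize(i[v:v+w,u:u+w],(400,300) if 0 else (300,300),interpolation=cv2.INTER_CUBIC)
cv2.imwrite('pics/m1.png',np.vstack([np.hstack([cr(s,240,170,75),cr(s,310,325,85)]),np.hstack([cr(t,310,175,90),cr(t,150,150,90)])]))
for n in('top','scene'):
    P=cloud(n,np.load(f'pics/{n}0.npy'))
    for nm,(x,y,r) in dict(stand=(ray('top',345,213,170)[0],ray('top',345,213,170)[1],100),loupe=(*ray('top',172,178,95)[:2],45)).items():
        m=np.hypot(P[...,0]-x,P[...,1]-y)<r
        Q=P[m]; print(n,nm,x,y)
        for lo,hi in ([(8,30),(40,130),(150,166),(167,179),(179,190)] if nm=='stand' else [(5,30),(32,60),(65,100),(100,110)]):
            q=Q[(Q[:,2]>lo)&(Q[:,2]<hi)]
            if len(q)>2: 
                ev,V=np.linalg.eigh(np.cov(q[:,:2].T)); print(lo,hi,len(q),q.mean(0).round(1),q.min(0).round(),q.max(0).round(),'dir',V[:,1].round(2),np.sqrt(ev).round(1))
E
```

```text
top stand 546.7597872483999 -54.261323750057315
8 30 816 [533.7 -45.8  15.1] [ 477. -138.    8.] [587.  22.  24.] dir [0.44 0.9 ] [16.5 25.7]
150 166 556 [547.3 -51.5 163.9] [521. -79. 159.] [573. -27. 166.] dir [-0.94 -0.35] [14.6 15.7]
167 179 371 [549.1 -74.4 175.2] [ 523. -124.  167.] [570. -30. 179.] dir [-0.18  0.98] [ 7.  24.8]
179 190 154 [548.5 -64.  180.7] [ 524. -128.  179.] [560. -39. 186.] dir [-0.14  0.99] [ 6.8 27.6]
top loupe 602.7509800853521 228.4970037090248
5 30 219 [602.2 225.2  13.6] [558. 186.   5.] [647. 264.  30.] dir [-0.9   0.44] [12.1 17.4]
32 60 75 [604.2 232.2  37. ] [594. 219.  32.] [620. 247.  59.] dir [-0.64  0.77] [ 4.2 10.9]
65 100 108 [605.8 230.5  81.3] [594. 217.  65.] [621. 247. 100.] dir [-0.67  0.74] [1.8 9.6]
100 110 111 [607.2 234.2 104.8] [596. 222. 100.] [618. 248. 109.] dir [-0.62  0.78] [2.9 8.2]
scene stand 546.7597872483999 -54.261323750057315
8 30 881 [551.6 -45.8  16. ] [504. -96.   8.] [589. -11.  29.] dir [-0.83  0.55] [19.4 21.9]
40 130 276 [550.2 -47.6  87. ] [539. -59.  40.] [556. -42. 130.] dir [-0.83  0.56] [2.3 5.1]
150 166 311 [552.6 -45.2 163.1] [522. -79. 158.] [574. -26. 166.] dir [-0.76  0.65] [12.  15.7]
167 179 275 [549.6 -67.5 174.6] [ 525. -126.  167.] [561. -38. 179.] dir [-0.16  0.99] [ 7.3 27.2]
179 190 44 [549.7 -73.3 180.5] [ 527. -127.  179.] [559. -39. 185.] dir [-0.15  0.99] [ 6.4 35.1]
scene loupe 602.7509800853521 228.4970037090248
5 30 279 [613.5 239.4  18.8] [592. 217.   5.] [628. 254.  30.] dir [-0.66  0.76] [7.4 9.7]
32 60 63 [609.8 236.2  41.7] [596. 222.  32.] [621. 250.  60.] dir [-0.64  0.77] [ 3.1 13.4]
65 100 198 [610.5 237.4  82.1] [593. 221.  65.] [623. 248. 100.] dir [-0.64  0.77] [1.2 8.5]
100 110 122 [607.9 235.1 103.7] [596. 222. 100.] [619. 247. 108.] dir [-0.62  0.79] [3.  8.1]
```

View pics/m1.png

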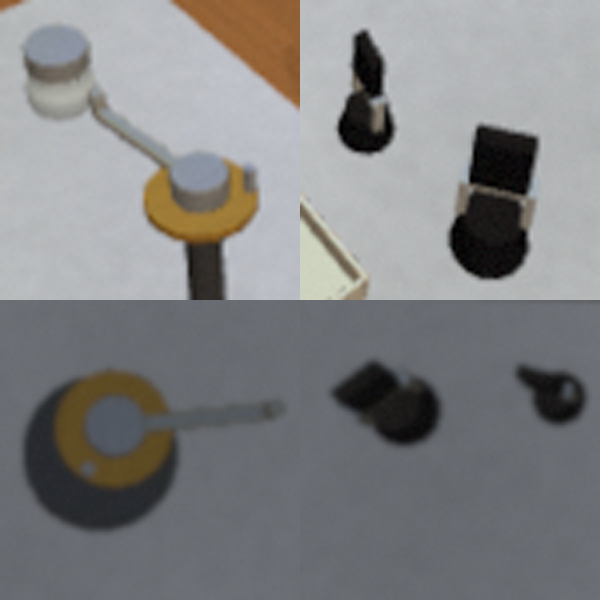

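The crop confirms the large loupe: it has a wide handle and a frame round the eye. In the top view the stop pin is on the collar at about (336,225), so I expect the hook to stop near azimuth 165°. Next I close the fingers and go to the +x side of the arm.

```bash
cat > to.py <<'E'
import sys
from h import *
def to(x,y,z,yaw=None):
    o=env.get_obs(); w,a,b,c=o['ee_rot']; M=R.from_quat([a,b,c,w]).as_matrix()
    d=M.T@(np.array([x,y,z])-o['tcp_pos']); 
    print('t%.1f'%o['clock'],'tcp',o['tcp_pos'].round(1),'yaw_y %.1f'%np.degrees(np.arctan2(M[1,1],M[0,1])),'tilt',(M[:2,2]*1000).round(0),'units',(d/30).round(2),'F',o['contact_force'].round(1),'q',o['qpos'].round(2),'w%.1f'%o['grip_width'])
if __name__=='__main__': to(*map(float,sys.argv[1:4]))
E
M='[-1,-1,0,0,0,0,255]'
python3 -m pendant '[[-0.5,-0.5,0,0,0,0,255],[-1,-1,0,0,0,0,255],[-1,-1,0,0,0,0,255],[-1,-1,0,0,0,0,255],[-1,-1,0,0,0,0,255],[-1,-1,0,0,0,0,255],[-1,-1,0,0,0,0,255],[-1,-1,0,0,0,0,255]]' 30; python3 to.py 583 -94 252
```

```text
clock: 0.9
tcp_pos: [348.3, 361.6, 253.1]
ee_rot: [-0.0, 0.149, 0.989, -0.0]
contact_force: [0.6, 0.0, 0.2]
grip_width: -0.1
t0.9 tcp [348.3 361.6 253.1] yaw_y 72.8 tilt [-0. -0.] units [-11.96 -12.2    0.04] F [0.6 0.  0.2] q [-1.03  0.19  0.12  1.97 -0.03  0.98  0.37] w-0.1
```

```bash
python3 -m pendant '[[-1,-1,0,0,0,0,255],[-1,-1,0,0,0,0,255],[-1,-1,0,0,0,0,255],[-1,-1,0,0,0,0,255],[-1,-1,0,0,0,0,255],[-1,-1,0,0,0,0,255],[-1,-1,0,0,0,0,255],[-1,-1,0,0,0,0,255],[-1,-1,0,0,0,0,255],[-1,-1,0,0,0,0,255]]'; python3 to.py 583 -94 252
```

```text
clock: 1.9
tcp_pos: [546.2, -13.3, 253.1]
ee_rot: [-0.0, 0.149, 0.989, 0.0]
contact_force: [1.2, -0.2, 0.3]
grip_width: 0.1
t1.9 tcp [546.2 -13.3 253.1] yaw_y 72.8 tilt [-0.  0.] units [-1.97 -2.21  0.04] F [ 1.2 -0.2  0.3] q [-0.43  0.28  0.41  1.89 -0.13  1.    1.31] w0.1
```

```bash
python3 -m pendant '[[-0.8,-0.9,0,0,0,0,255],[-0.7,-0.8,0,0,0,0,255],[0,0,0,0,0,0,255],[0,0,0,0,0,0,255]]'; python3 to.py 583 -94 182
```

```text
clock: 2.3
tcp_pos: [573.5, -74.3, 252.8]
ee_rot: [-0.001, 0.15, 0.989, -0.0]
contact_force: [-0.0, 0.2, -0.1]
grip_width: 0.1
t2.3 tcp [573.5 -74.3 252.8] yaw_y 72.7 tilt [-1. -0.] units [-0.5  -0.53  2.36] F [-0.   0.2 -0.1] q [-0.32  0.34  0.43  1.82 -0.16  1.03  1.44] w0.1
```

```bash
python3 -m pendant '[[-0.5,-0.53,0,0,0,0,255],[0,0,0,0,0,0,255],[0,0,0.6,0,0,0,255],[0,0,0.6,0,0,0,255],[0,0,0.6,0,0,0,255],[0,0,0.5,0,0,0,255],[0,0,0,0,0,0,255],[0,0,0,0,0,0,255]]'; python3 to.py 583 -94 182
python3 - <<'E'
from h import *
p,d=env.capture('scene');q,e=env.capture('top')
s=p[130:250,220:360,::-1];t=q[165:285,290:430,::-1]
cv2.imwrite('pics/m2.png',np.hstack([cv2.resize(i,(400,343),interpolation=2) for i in(s,t)]))
E
```

```text
clock: 3.1
tcp_pos: [583.4, -92.7, 184.4]
ee_rot: [-0.0, 0.149, 0.989, 0.0]
contact_force: [0.2, 1.4, 0.1]
grip_width: 0.2
t3.1 tcp [583.4 -92.7 184.4] yaw_y 72.9 tilt [-0.  0.] units [ 0.   -0.05  0.08] F [0.2 1.4 0.1] q [-0.26  0.44  0.41  1.85 -0.22  0.9   1.52] w0.2
```

View pics/m2.png

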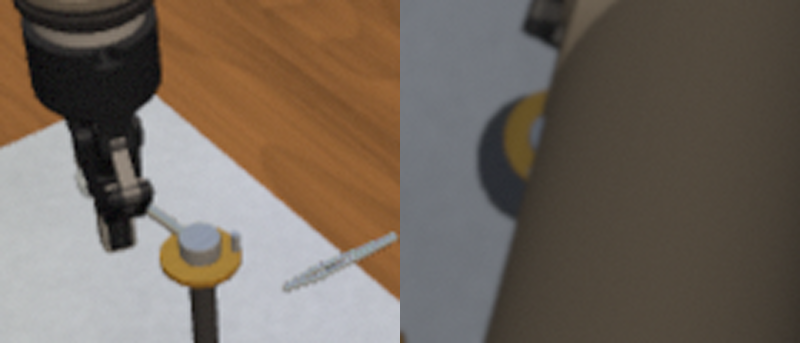

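```bash
python3 - <<'E'
import numpy as np
from rig import env
a=np.radians(np.arange(-48,-177,-8)); r=53.5
P=np.c_[547+r*np.cos(a),-54+r*np.sin(a)]
P[0]=env.get_obs()['tcp_pos'][:2]
t=np.radians(72.8); Y=np.array([np.cos(t),np.sin(t)]); X=np.array([-Y[1],Y[0]])
D=np.diff(P,axis=0)
for d,az in zip(D,np.degrees(a[1:])): print(round(az),(d@X/30).round(2),(d@Y/30).round(2))
E
```

```text
-56 0.18 -0.23
-64 0.17 -0.18
-72 0.19 -0.16
-80 0.21 -0.13
-88 0.23 -0.1
-96 0.24 -0.07
-104 0.25 -0.03
-112 0.25 0.0
-120 0.25 0.04
-128 0.24 0.07
-136 0.23 0.1
-144 0.21 0.13
-152 0.19 0.16
-160 0.16 0.19
-168 0.14 0.21
-176 0.11 0.23
```

```bash
python3 -m pendant '[[0.18,-0.23,0.07,0,0,0,255],[0.17,-0.18,0,0,0,0,255],[0.19,-0.16,0,0,0,0,255],[0.21,-0.13,0,0,0,0,255],[0.23,-0.1,0,0,0,0,255],[0.24,-0.07,0,0,0,0,255],[0,0,0,0,0,0,255]]'; python3 to.py 541.4 -107.2 182
```

```text
clock: 3.9
tcp_pos: [539.6, -107.8, 182.3]
ee_rot: [-0.0, 0.15, 0.989, -0.0]
contact_force: [0.8, -0.5, -0.1]
grip_width: 0.4
t3.9 tcp [ 539.6 -107.8  182.3] yaw_y 72.8 tilt [-1.  0.] units [-0.05  0.04  0.01] F [ 0.8 -0.5 -0.1] q [-0.25  0.37  0.42  1.95 -0.2   0.86  1.54] w0.4
```

```bash
python3 -m pendant '[[0.25,-0.02,0,0,0,0,255],[0.25,0,0,0,0,0,255],[0.25,0.04,0,0,0,0,255],[0.24,0.07,0,0,0,0,255],[0.23,0.1,0,0,0,0,255],[0.21,0.13,0,0,0,0,255],[0,0,0,0,0,0,255]]'; python3 to.py 503.7 -85.4 182
python3 - <<'E'
from h import *
p,d=env.capture('scene')
cv2.imwrite('pics/m3.png',cv2.resize(p[130:250,220:360,::-1],(560,480),interpolation=2))
E
```

```text
clock: 4.6
tcp_pos: [501.4, -84.8, 182.0]
ee_rot: [-0.001, 0.149, 0.989, 0.0]
contact_force: [1.9, -1.0, 1.1]
grip_width: -0.2
t4.6 tcp [501.4 -84.8 182. ] yaw_y 72.9 tilt [-2.  1.] units [-0.08  0.    0.  ] F [ 1.9 -1.   1.1] q [-0.31  0.31  0.42  2.04 -0.17  0.83  1.49] w-0.2
```

View pics/m3.png

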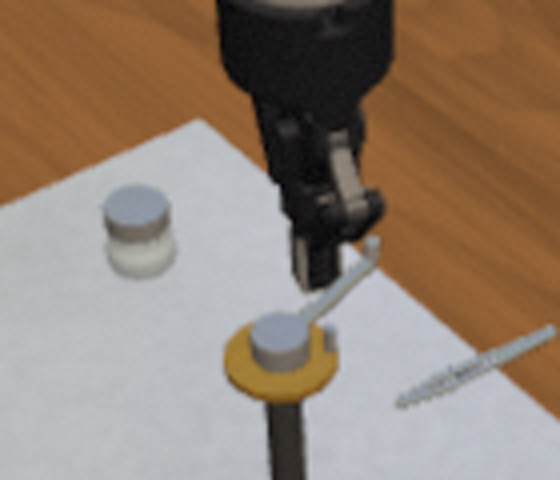

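The hook swung round with the fingers and the pin is still ahead of it. Now I close in on the stop in small steps, watching the force.

```bash
python3 -m pendant '[[0.1,0.11,0,0,0,0,255],[0.1,0.11,0,0,0,0,255],[0.09,0.11,0,0,0,0,255],[0.09,0.1,0,0,0,0,255],[0,0,0,0,0,0,255]]'; python3 to.py 494 -59 182;  python3 -m pendant '[[0.03,0.06,0,0,0,0,255],[0.03,0.06,0,0,0,0,255],[0,0,0,0,0,0,255]]'; python3 to.py 494 -59 182
```

```text
clock: 5.15
tcp_pos: [495.2, -69.2, 182.1]
ee_rot: [-0.0, 0.149, 0.989, 0.0]
contact_force: [0.6, -1.0, 1.6]
grip_width: 0.1
t5.2 tcp [495.2 -69.2 182.1] yaw_y 72.9 tilt [-1.  0.] units [0.14 0.31 0.  ] F [ 0.6 -1.   1.6] q [-0.34  0.29  0.42  2.06 -0.16  0.82  1.45] w0.1
clock: 5.45
tcp_pos: [494.9, -65.7, 182.2]
ee_rot: [-0.0, 0.149, 0.989, 0.0]
contact_force: [0.5, -1.7, 1.4]
grip_width: -0.1
t5.5 tcp [494.9 -65.7 182.2] yaw_y 72.8 tilt [-0.  0.] units [0.09 0.21 0.01] F [ 0.5 -1.7  1.4] q [-0.34  0.29  0.42  2.06 -0.16  0.82  1.44] w-0.1
```

Now I step along +y in increments of about 1 mm.

```bash
for i in 1; do python3 -m pendant '[[0,0.04,0,0,0,0,255],[0,0.04,0,0,0,0,255],[0,0,0,0,0,0,255]]'; python3 to.py 494 -59 182; done; python3 -m pendant '[[0,0.03,0,0,0,0,255],[0,0.03,0,0,0,0,255],[0,0,0,0,0,0,255]]'; python3 to.py 494 -59 182
```

```text
clock: 5.75
tcp_pos: [495.2, -63.6, 182.0]
ee_rot: [-0.001, 0.149, 0.989, -0.0]
contact_force: [-0.2, -1.6, 1.1]
grip_width: 0.3
t5.8 tcp [495.2 -63.6 182. ] yaw_y 72.8 tilt [-1.  0.] units [0.08 0.13 0.  ] F [-0.2 -1.6  1.1] q [-0.35  0.29  0.42  2.06 -0.16  0.82  1.43] w0.3
clock: 6.05
tcp_pos: [495.6, -61.8, 182.0]
ee_rot: [-0.001, 0.149, 0.989, -0.0]
contact_force: [-0.9, -1.8, 1.4]
grip_width: 0.1
t6.0 tcp [495.6 -61.8 182. ] yaw_y 72.8 tilt [-1.  0.] units [ 0.08  0.07 -0.  ] F [-0.9 -1.8  1.4] q [-0.35  0.29  0.41  2.06 -0.16  0.82  1.43] w0.1
```

```bash
python3 -m pendant '[[0,0.03,0,0,0,0,255],[0,0.03,0,0,0,0,255],[0,0,0,0,0,0,255]]'; python3 to.py 494 -59 182;  python3 -m pendant '[[0,0.03,0,0,0,0,255],[0,0.03,0,0,0,0,255],[0,0,0,0,0,0,255]]'; python3 to.py 494 -59 182
```

```text
clock: 6.35
tcp_pos: [496.5, -60.1, 182.1]
ee_rot: [-0.0, 0.149, 0.989, 0.0]
contact_force: [-1.7, -2.1, 0.5]
grip_width: 0.2
t6.3 tcp [496.5 -60.1 182.1] yaw_y 72.8 tilt [-0.  0.] units [0.09 0.01 0.  ] F [-1.7 -2.1  0.5] q [-0.35  0.29  0.41  2.06 -0.16  0.82  1.43] w0.2
clock: 6.65
tcp_pos: [497.0, -58.5, 182.1]
ee_rot: [-0.0, 0.149, 0.989, -0.0]
contact_force: [-2.4, -2.1, 0.8]
grip_width: -0.2
t6.7 tcp [497.  -58.5 182.1] yaw_y 72.8 tilt [-0. -0.] units [ 0.09 -0.05  0.  ] F [-2.4 -2.1  0.8] q [-0.35  0.29  0.41  2.06 -0.16  0.82  1.42] w-0.2
```

```bash
python3 -m pendant '[[0,0.03,0,0,0,0,255],[0,0.03,0,0,0,0,255],[0,0,0,0,0,0,255]]'; python3 to.py 494 -59 182;  python3 -m pendant '[[0,0.03,0,0,0,0,255],[0,0.02,0,0,0,0,255],[0,0,0,0,0,0,255]]'; python3 to.py 494 -59 182
```

```text
clock: 6.95
tcp_pos: [497.2, -57.6, 182.0]
ee_rot: [-0.0, 0.15, 0.989, -0.0]
contact_force: [-4.5, -4.4, 1.1]
grip_width: 0.1
t7.0 tcp [497.2 -57.6 182. ] yaw_y 72.8 tilt [-1. -1.] units [ 0.09 -0.08  0.  ] F [-4.5 -4.4  1.1] q [-0.36  0.29  0.41  2.06 -0.16  0.82  1.42] w0.1
clock: 7.25
tcp_pos: [497.2, -57.0, 182.0]
ee_rot: [-0.001, 0.15, 0.989, -0.001]
contact_force: [-4.4, -7.5, 0.3]
grip_width: -0.3
t7.2 tcp [497.2 -57.  182. ] yaw_y 72.7 tilt [-2. -2.] units [ 0.08 -0.09 -0.  ] F [-4.4 -7.5  0.3] q [-0.36  0.29  0.41  2.06 -0.16  0.82  1.42] w-0.3
```

The arm is against the stop: about 8 N, and the motion has stalled. Hold for about 1 s.

```bash
python3 -m pendant '[[0,0.01,0,0,0,0,255],[0,0,0,0,0,0,255],[0,0,0,0,0,0,255],[0,0,0,0,0,0,255]]'; python3 to.py 494 -59 182;  python3 -m pendant '[[0,0,0,0,0,0,255],[0,0,0,0,0,0,255],[0,0,0,0,0,0,255],[0,0,0,0,0,0,255],[0,0,0,0,0,0,255]]'; python3 to.py 494 -59 182
```

```text
clock: 7.65
tcp_pos: [497.2, -56.9, 182.0]
ee_rot: [-0.001, 0.15, 0.989, -0.001]
contact_force: [-3.4, -6.9, 1.5]
grip_width: 0.0
t7.7 tcp [497.2 -56.9 182. ] yaw_y 72.7 tilt [-2. -2.] units [ 0.08 -0.1  -0.  ] F [-3.4 -6.9  1.5] q [-0.36  0.29  0.41  2.06 -0.16  0.82  1.42] w0.0
clock: 8.15
tcp_pos: [497.2, -56.9, 182.0]
ee_rot: [-0.001, 0.15, 0.989, -0.001]
contact_force: [-4.2, -7.9, 1.4]
grip_width: 0.2
t8.2 tcp [497.2 -56.9 182. ] yaw_y 72.7 tilt [-2. -2.] units [ 0.08 -0.1  -0.  ] F [-4.2 -7.9  1.4] q [-0.36  0.29  0.41  2.06 -0.16  0.82  1.42] w0.2
```

Seated at about 8–9 N for about 1 s. I back off, rise, and look at the hook from above.

```bash
python3 -m pendant '[[0,-0.1,0,0,0,0,255],[0,-0.3,0,0,0,0,255],[0,-0.4,0,0,0,0,255],[0,-0.2,-0.8,0,0,0,255],[0,0,-1,0,0,0,255],[0,0,-1,0,0,0,150],[0,1,-0.3,0,0,-1,0],[0,1,0,0,0,-1,0]]'; python3 to.py 608 235 250
```

```text
clock: 8.95
tcp_pos: [505.7, -26.3, 277.7]
ee_rot: [0.003, 0.045, 0.999, 0.001]
contact_force: [0.6, -0.3, -0.8]
grip_width: 43.4
t8.9 tcp [505.7 -26.3 277.7] yaw_y 84.9 tilt [6. 1.] units [-2.61  8.98  0.95] F [ 0.6 -0.3 -0.8] q [-0.41  0.17  0.39  1.95 -0.08  1.03  1.49] w43.4
```

```bash
python3 -m pendant '[[0,1,0,0,0,0.5,0],[0,1,0,0,0,1,0],[0,1,0,0,0,1,0],[0,1,0,0,0,1,0],[0,1,0,0,0,1,0],[0.5,1,0,0,0,1,0],[0.7,0.8,0,0,0,1,0],[0.7,0.8,0,0,0,1,0],[0,0,0,0,0,0,0]]'; python3 to.py 608 235 250
python3 - <<'E'
from h import *
p,d=env.capture('scene');q,e=env.capture('top')
np.save('pics/s4.npy',d);np.save('pics/t4.npy',e)
cv2.imwrite('pics/m4.png',np.hstack([cv2.resize(i,(400,400),interpolation=2) for i in(p[170:245,240:315,::-1],q[170:260,280:370,::-1])]))
for n,D in(('scene',d),('top',e)):
    P=cloud(n,D); r=np.hypot(P[...,0]-547,P[...,1]+54)
    Q=P[(r>20)&(r<80)&(P[...,2]>166.5)&(P[...,2]<195)]
    r=np.hypot(Q[:,0]-547,Q[:,1]+54)
    for lo,hi in((20,28),(30,45),(45,65),(66,80)):
        k=Q[(r>lo)&(r<hi)]; 
        if len(k): print(n,lo,hi,len(k),k.mean(0).round(1),np.degrees(np.arctan2(k[:,1].mean()+54,k[:,0].mean()-547)).round(1))
E
```

```text
clock: 9.85
tcp_pos: [544.7, 220.7, 274.9]
ee_rot: [-0.0, 0.422, 0.907, 0.001]
contact_force: [-0.0, -0.4, -0.3]
grip_width: 85.6
t9.8 tcp [544.7 220.7 274.9] yaw_y 40.1 tilt [0. 3.] units [-1.    1.92  0.83] F [-0.  -0.4 -0.3] q [-0.79  0.32  0.38  1.77 -0.14  1.07  0.34] w85.6
scene 20 28 25 [527.5 -41.9 174.1] 148.2
scene 30 45 34 [511.2 -42.2 172.8] 161.7
scene 45 65 43 [494.2 -38.1 172.8] 163.2
scene 66 80 33 [479.2 -34.3 177.5] 163.8
top 20 28 67 [534.7 -51.  172.3] 166.1
top 30 45 54 [511.  -43.7 174.7] 164.0
top 45 65 68 [494.2 -39.7 174.2] 164.8
top 66 80 33 [478.7 -35.7 181.8] 165.0
```

View pics/m4.png

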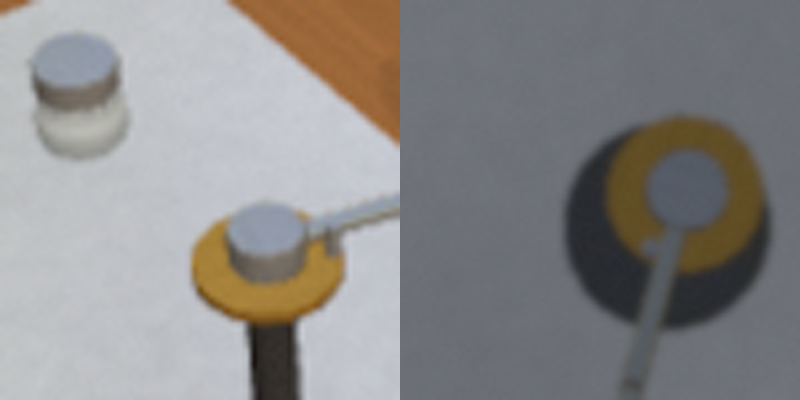

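The hook sits against the pin at azimuth about 165°: the arm lies next to the pin in both crops, and the tip is at about (479,-35). Now the loupe: I line up over it.

```bash
python3 -m pendant '[[-0.5,0.96,0.5,0,0,0,0],[-0.5,0.96,0.5,0,0,0,0],[0,0,0.8,0,0,0,0],[0,0,0.8,0,0,0,0],[0,0,0,0,0,0,0],[0,0,0,0,0,0,0]]'; python3 to.py 607.5 234.7 97
```

```text
clock: 10.55
tcp_pos: [609.0, 227.5, 197.7]
ee_rot: [0.0, 0.425, 0.905, -0.0]
contact_force: [0.9, 0.2, 0.0]
grip_width: 85.5
t10.6 tcp [609.  227.5 197.7] yaw_y 39.7 tilt [-0. -0.] units [0.22 0.12 3.36] F [0.9 0.2 0. ] q [-0.71  0.51  0.36  1.69 -0.21  0.98  0.42] w85.5
```

```bash
python3 -m pendant '[[0.22,0.12,0.5,0,0,0,0],[0,0,0.8,0,0,0,0],[0,0,0.8,0,0,0,0],[0,0,0.7,0,0,0,0],[0,0,0.4,0,0,0,0],[0,0,0.13,0,0,0,0],[0,0,0,0,0,0,0],[0,0,0,0,0,0,0]]'; python3 to.py 607.5 234.7 97
python3 - <<'E'
from h import *
p,d=env.capture('scene')
cv2.imwrite('pics/m5.png',cv2.resize(p[290:420,290:450,::-1],(640,520),interpolation=2))
E
```

```text
clock: 11.35
tcp_pos: [608.0, 236.7, 98.4]
ee_rot: [0.001, 0.424, 0.906, 0.001]
contact_force: [-0.3, -0.2, 0.5]
grip_width: 85.3
t11.3 tcp [608.  236.7  98.4] yaw_y 39.8 tilt [2. 1.] units [-0.04 -0.06  0.05] F [-0.3 -0.2  0.5] q [-0.69  0.63  0.32  1.75 -0.26  0.8   0.44] w85.3
```

View pics/m5.png

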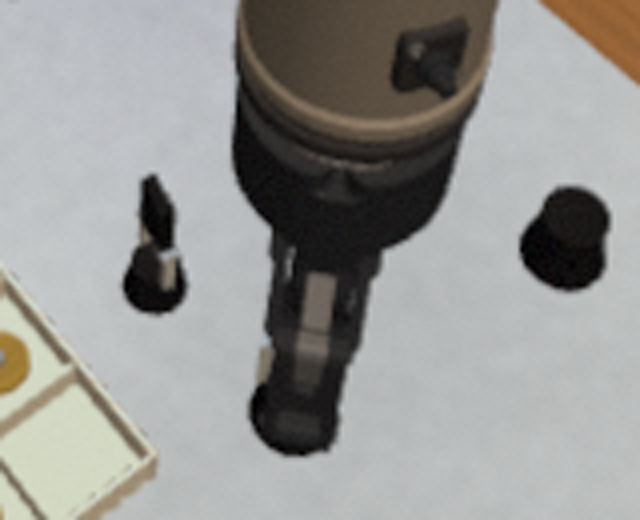

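The fingers straddle the handle and the eyecup foot sits between and below them. Close.

```bash
python3 -m pendant '[[-0.04,-0.05,0.04,0,0,0,150],[0,0,0,0,0,0,255],[0,0,0,0,0,0,255],[0,0,0,0,0,0,255],[0,0,0,0,0,0,255],[0,0,0,0,0,0,255],[0,0,0,0,0,0,255]]' 40; python3 to.py 607.5 234.7 97
python3 -m pendant '[[0,0,-0.3,0,0,0,255],[0,0,-0.7,0,0,0,255],[0,0,-1,0,0,0,255],[0,0,-1,0,0,0,255],[0,0,-1,0,0,0,255],[0,0,-0.7,0,0,0,255],[0,0,0,0,0,0,255]]' 40; python3 to.py 607.5 234.7 240
```

```text
clock: 12.1
tcp_pos: [606.9, 234.6, 96.2]
ee_rot: [0.0, 0.424, 0.906, 0.0]
contact_force: [-0.0, -0.1, 0.9]
grip_width: 9.4
t12.1 tcp [606.9 234.6  96.2] yaw_y 39.8 tilt [0. 0.] units [-0.01  0.02 -0.03] F [-0.  -0.1  0.9] q [-0.69  0.63  0.31  1.75 -0.26  0.8   0.45] w9.4
clock: 12.8
tcp_pos: [608.7, 234.8, 241.2]
ee_rot: [0.002, 0.424, 0.906, 0.003]
contact_force: [-0.1, 0.7, -0.4]
grip_width: 9.2
t12.8 tcp [608.7 234.8 241.2] yaw_y 39.8 tilt [6. 3.] units [ 0.02 -0.03  0.04] F [-0.1  0.7 -0.4] q [-0.73  0.47  0.37  1.65 -0.19  1.06  0.39] w9.2
```

Grip holds at 9.3 mm and the loupe is lifted. Carry it to a point in front of the hook tip, turning to yaw −14°.

```bash
python3 -m pendant '[[-0.2,-0.5,0,0,0,0.5,255],[-0.35,-0.9,0,0,0,1,255],[-0.5,-0.88,0,0,0,1,255],[-0.6,-0.8,0,0,0,1,255],[-0.68,-0.73,0,0,0,1,255],[-0.75,-0.66,0,0,0,1,255],[-0.8,-0.57,0,0,0,1,255],[-0.85,-0.5,0,0,0,1,255],[-0.7,-0.3,0,0,0,1,255],[0,0,0,0,0,0.5,255]]'; python3 to.py 441 -25.5 241
```

```text
clock: 13.8
tcp_pos: [484.1, 15.0, 236.3]
ee_rot: [-0.001, 0.792, 0.611, -0.001]
contact_force: [0.7, 0.8, -0.7]
grip_width: 9.3
t13.8 tcp [484.1  15.  236.3] yaw_y -14.7 tilt [-3. -0.] units [-1.67 -1.05 -0.15] F [ 0.7  0.8 -0.7] q [-0.73  0.2   0.66  2.05 -0.15  0.94 -0.25] w9.3
```

```bash
python3 -m pendant '[[0,-0.6,0,0,0,0,255],[-0.3,-0.45,0,0,0,0,255],[-0.7,0,0,0,0,0,255],[-0.67,0,0,0,0,0,255],[0,0,0,0,0,0,255],[0,0,0,0,0,0,255],[0,0,0,0,0,0,255]]'; python3 to.py 441 -25.5 226
python3 - <<'E'
from h import *
p,d=env.capture('scene');q,e=env.capture('top')
cv2.imwrite('pics/m6.png',np.hstack([cv2.resize(i,(400,400),interpolation=2) for i in(p[120:240,240:360,::-1],q[180:300,270:390,::-1])]))
np.save('pics/s6.npy',d)
P=cloud('scene',d); o=env.get_obs()['tcp_pos']; u=np.array([-.97,.243]);w=np.array([.243,.97])
m=(np.hypot(P[...,0]-o[0],P[...,1]-o[1])<60)
for lo,hi in((138,168),(170,198),(200,214)):
    k=P[m&(P[...,2]>lo)&(P[...,2]<hi)]
    if len(k): print(lo,hi,len(k),k.mean(0).round(1),'along',np.percentile((k[:,:2]-o[:2])@u,[2,98]).round(1),'across',np.percentile((k[:,:2]-o[:2])@w,[2,98]).round(1),k[:,2].min(),k[:,2].max())
E
```

```text
clock: 14.5
tcp_pos: [443.7, -21.6, 236.8]
ee_rot: [-0.0, 0.789, 0.615, -0.0]
contact_force: [-0.2, -0.5, -0.9]
grip_width: 9.7
t14.5 tcp [443.7 -21.6 236.8] yaw_y -14.1 tilt [-0. -0.] units [-0.15 -0.06  0.36] F [-0.2 -0.5 -0.9] q [-0.72  0.11  0.69  2.13 -0.09  0.92 -0.23] w9.7
138 168 228 [452.6 -13.3 153.1] along [-18.9  14.3] across [-6.  18.8] 139.13707231520243 167.98545638998212
170 198 231 [457.8 -25.8 177.1] along [-58.2   7.3] across [-18.1  18.5] 170.0664344159096 197.87684111161218
200 214 58 [449.  -11.2 206.6] along [-5.9  4.1] across [-7.1 18.4] 200.72655402193698 213.81734411718196
```

View pics/m6.png

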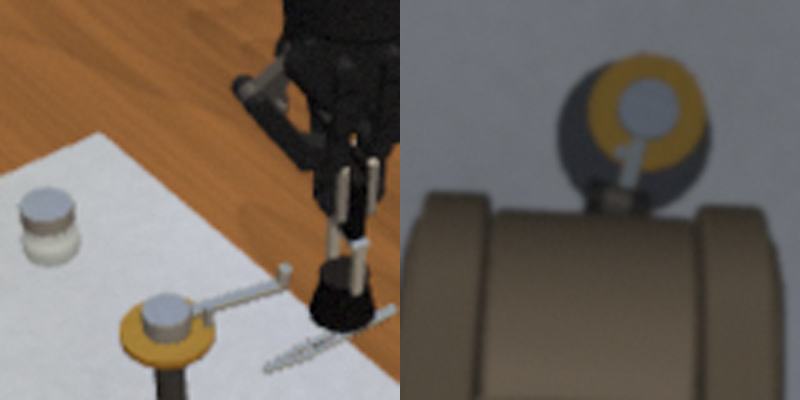

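Frame edges lie at ±18 mm across the TCP, so the eye is centred on it. Align on the arm line, lower to eye height 175, and check.

```bash
python3 -m pendant '[[-0.15,-0.06,0.36,0,0,0,255],[0,0,0,0,0,0,255],[0,0,0,0,0,0,255]]'; python3 to.py 499.4 -40.1 226.2
```

```text
clock: 14.9
tcp_pos: [440.4, -26.4, 225.8]
ee_rot: [-0.0, 0.789, 0.614, -0.001]
contact_force: [-0.8, 0.4, -1.5]
grip_width: 9.4
t14.9 tcp [440.4 -26.4 225.8] yaw_y -14.2 tilt [-1. -0.] units [ 0.04  2.02 -0.02] F [-0.8  0.4 -1.5] q [-0.71  0.13  0.69  2.15 -0.1   0.89 -0.2 ] w9.4
```

```bash
python3 -m pendant '[[0.03,0.3,0,0,0,0,255],[0,0.4,0,0,0,0,255],[0,0.3,0,0,0,0,255],[0,0,0,0,0,0,255]]'; python3 to.py 499.4 -40.1 226.2
python3 - <<'E'
from h import *
p,d=env.capture('scene')
cv2.imwrite('pics/m7.png',cv2.resize(p[150:240,260:350,::-1],(540,540),interpolation=2))
E
```

```text
clock: 15.3
tcp_pos: [472.0, -33.2, 226.5]
ee_rot: [0.001, 0.789, 0.614, 0.0]
contact_force: [0.7, -0.6, -0.7]
grip_width: 9.5
t15.3 tcp [472.  -33.2 226.5] yaw_y -14.2 tilt [ 1. -1.] units [0.   0.94 0.01] F [ 0.7 -0.6 -0.7] q [-0.67  0.2   0.7   2.09 -0.16  0.91 -0.13] w9.5
```

View pics/m7.png

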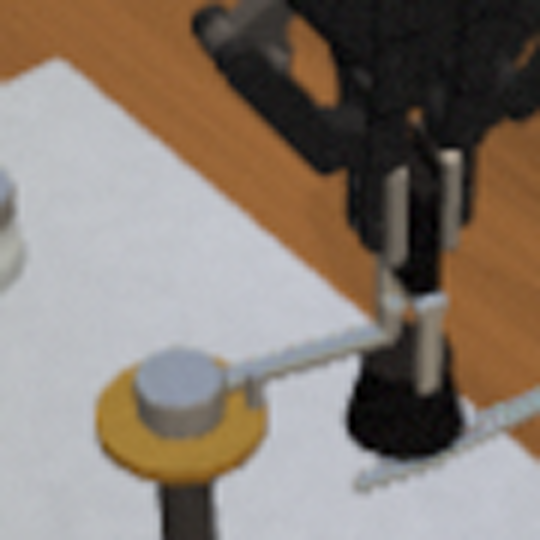

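The tip is going into the eye between the side bars at about (400,320), with no force. Advance to about 51 mm from the axis.

```bash
python3 -m pendant '[[0,0.2,0,0,0,0,255],[0,0.25,0,0,0,0,255],[0,0.25,0,0,0,0,255],[0,0.15,0,0,0,0,255],[0,0,0,0,0,0,255],[0,0,0,0,0,0,255]]'; python3 to.py 499.4 -40.1 210.2; python3 -m pendant '[[0,0,0.15,0,0,0,255],[0,0,0.15,0,0,0,255],[0,0,0.08,0,0,0,255],[0,0,0,0,0,0,255]]'; python3 to.py 499.4 -40.1 210.2
```

```text
clock: 15.95
tcp_pos: [494.8, -39.1, 226.2]
ee_rot: [-0.0, 0.789, 0.614, -0.0]
contact_force: [0.4, -0.8, -0.6]
grip_width: 9.3
t15.9 tcp [494.8 -39.1 226.2] yaw_y -14.2 tilt [-0. -0.] units [0.01 0.16 0.53] F [ 0.4 -0.8 -0.6] q [-0.63  0.25  0.69  2.04 -0.2   0.92 -0.08] w9.3
clock: 16.35
tcp_pos: [494.5, -38.9, 214.4]
ee_rot: [-0.0, 0.789, 0.614, -0.0]
contact_force: [-0.6, 1.0, -0.6]
grip_width: 9.4
t16.4 tcp [494.5 -38.9 214.4] yaw_y -14.2 tilt [-1. -0.] units [0.   0.17 0.14] F [-0.6  1.  -0.6] q [-0.62  0.27  0.68  2.05 -0.21  0.9  -0.07] w9.4
```

```bash
python3 -m pendant '[[0,0.09,0,0,0,0,255],[0,0,0.05,0,0,0,255],[0,0,0.04,0,0,0,255],[0,0,0,0,0,0,255]]'; python3 to.py 499.4 -40.1 210.2; python3 -m pendant '[[0,0,0.03,0,0,0,255],[0,0,0.02,0,0,0,255],[0,0,0,0,0,0,255]]'; python3 to.py 499.4 -40.1 210.2
```

```text
clock: 16.75
tcp_pos: [497.4, -39.7, 212.0]
ee_rot: [-0.0, 0.789, 0.614, -0.0]
contact_force: [-0.1, -0.6, -0.7]
grip_width: 9.0
t16.8 tcp [497.4 -39.7 212. ] yaw_y -14.2 tilt [-0. -0.] units [0.   0.07 0.06] F [-0.1 -0.6 -0.7] q [-0.62  0.28  0.68  2.05 -0.22  0.89 -0.06] w9.0
clock: 17.05
tcp_pos: [497.5, -39.6, 210.6]
ee_rot: [-0.0, 0.789, 0.614, -0.0]
contact_force: [-0.0, 0.4, -0.9]
grip_width: 9.1
t17.1 tcp [497.5 -39.6 210.6] yaw_y -14.2 tilt [-0.  0.] units [0.   0.07 0.01] F [-0.   0.4 -0.9] q [-0.62  0.28  0.68  2.05 -0.22  0.89 -0.06] w9.1
```

```bash
python3 -m pendant '[[0,0,0.02,0,0,0,255],[0,0,0.02,0,0,0,255],[0,0,0,0,0,0,255]]'; python3 to.py 499.4 -40.1 210.2; python3 -m pendant '[[0,0,0.02,0,0,0,255],[0,0,0,0,0,0,255]]'; python3 to.py 499.4 -40.1 210.2
```

```text
clock: 17.35
tcp_pos: [497.7, -39.7, 209.7]
ee_rot: [-0.0, 0.789, 0.614, 0.0]
contact_force: [-1.6, -0.1, 2.5]
grip_width: 9.3
t17.4 tcp [497.7 -39.7 209.7] yaw_y -14.2 tilt [0. 0.] units [ 0.    0.06 -0.02] F [-1.6 -0.1  2.5] q [-0.61  0.28  0.68  2.05 -0.23  0.89 -0.06] w9.3
clock: 17.55
tcp_pos: [497.7, -39.7, 209.4]
ee_rot: [-0.0, 0.789, 0.614, 0.0]
contact_force: [-2.6, 0.5, 6.8]
grip_width: 9.5
t17.6 tcp [497.7 -39.7 209.4] yaw_y -14.2 tilt [0. 0.] units [ 0.    0.06 -0.03] F [-2.6  0.5  6.8] q [-0.61  0.28  0.68  2.05 -0.23  0.89 -0.06] w9.5
```

The eye rests on the arm at z +7 N. Ease off slightly and open part way.

```bash
python3 -m pendant '[[0,0,-0.02,0,0,0,255],[0,0,0,0,0,0,235],[0,0,0,0,0,0,215],[0,0,0,0,0,0,190],[0,0,0,0,0,0,160],[0,0,0,0,0,0,140],[0,0,0,0,0,0,140],[0,0,0,0,0,0,140]]'; python3 to.py 499.4 -40.1 210.2
python3 - <<'E'
from h import *
p,d=env.capture('scene')
cv2.imwrite('pics/m8.png',cv2.resize(p[150:240,240:330,::-1],(540,540),interpolation=2))
E
```

```text
clock: 18.35
tcp_pos: [497.5, -39.7, 209.5]
ee_rot: [0.0, 0.789, 0.614, -0.0]
contact_force: [-0.3, -0.0, -0.3]
grip_width: 38.6
t18.4 tcp [497.5 -39.7 209.5] yaw_y -14.2 tilt [-0. -0.] units [ 0.    0.06 -0.02] F [-0.3 -0.  -0.3] q [-0.61  0.28  0.68  2.05 -0.23  0.89 -0.06] w38.6
```

View pics/m8.png

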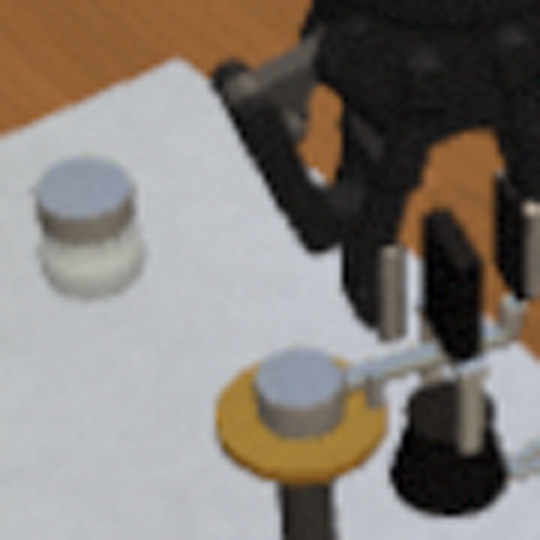

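The loupe hangs free on the arm between the open fingers. Rise straight up and check.

```bash
python3 -m pendant '[[0,0,-0.2,0,0,0,140],[0,0,-0.5,0,0,0,140],[0,0,-0.8,0,0,0,140],[0,0,-0.8,0,0,0,140],[0,0,-0.8,0,0,0,140],[0,0,-0.5,0,0,0,140],[0,0,0,0,0,0,140],[0,0,0,0,0,0,140]]'; python3 to.py 499.4 -40.1 300
python3 - <<'E'
from h import *
p,d=env.capture('scene')
cv2.imwrite('pics/m9.png',cv2.resize(p[150:240,240:330,::-1],(540,540),interpolation=2))
P=cloud('scene',d); u=np.array([-.97,.243]);w=np.array([.243,.97]);piv=np.array([547,-52])
S=(P[...,:2]-piv)@u;T=(P[...,:2]-piv)@w
m=(S>22)&(S<90)&(abs(T)<30)
for lo,hi in((108,142),(147,164),(166,174),(180,225)):
    k=m&(P[...,2]>lo)&(P[...,2]<hi)
    if k.any(): print(lo,hi,k.sum(),'along',np.percentile(S[k],[2,50,98]).round(1),'across',np.percentile(T[k],[2,50,98]).round(1),'z',P[k][:,2].min().round(1),P[k][:,2].max().round(1))
k=(S>35)&(S<85)&(abs(T)<4)&(P[...,2]>160)&(P[...,2]<180); print('arm az',np.degrees(np.arctan2((P[k][:,1]+52).mean(),(P[k][:,0]-547).mean())))
E
```

```text
clock: 19.2
tcp_pos: [497.4, -39.6, 317.4]
ee_rot: [-0.0, 0.789, 0.615, 0.0]
contact_force: [-0.7, 0.1, -0.4]
grip_width: 38.6
t19.2 tcp [497.4 -39.6 317.4] yaw_y -14.2 tilt [0. 0.] units [0.   0.07 0.58] F [-0.7  0.1 -0.4] q [-0.69  0.13  0.72  1.92 -0.1   1.12 -0.18] w38.6
108 142 218 along [32.4 43.9 65.3] across [-6.9 10.8 16.6] z 112.2 141.8
147 164 40 along [22.2 49.  53.5] across [-17.5  15.7  18.6] z 147.3 163.8
166 174 66 along [22.9 45.8 71.7] across [-12.4   1.9  18.7] z 167.0 174.0
180 225 229 along [45.1 47.  71.5] across [-11.9   6.9  16.2] z 180.0 220.7
arm az 165.21778883653764
```

View pics/m9.png

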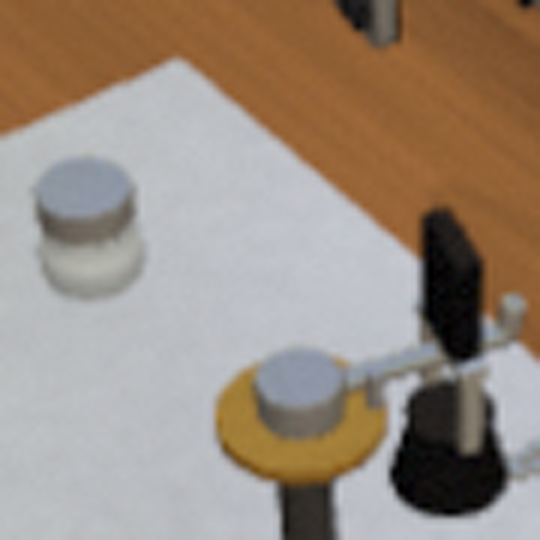

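The loupe hangs upright, about 50 mm out and centred, and the arm is still by the pin at azimuth about 165°. The gripper is well clear. Handing in.

```bash
python3 -c "
from rig import env
print(env.close_job())"
```

```text
the job is handed in; nothing more can be done
None
```

The loupe is hanging by its eye on the hook, with the hook still at its stop. I handed the job in at about 19 s on the robot's clock, and no verdict is reported.

- **Seating the hook:** I swept it clockwise with closed fingers until it stalled against the pin. I then leaned on it at about 8–9 N (wrist reading) for roughly 1 s.
- **Hanging the loupe:** I gripped the larger loupe by its handle, slid its eye over the hook tip and set it down with about 7 N peak upward force. Then I let go and rose straight up.
- **Last checks:**
  - The arm is at about 165°, the same as when seated.
  - The loupe hangs upright about 50 mm from the axis, with its frame centred to within about 1 mm.
  - The gripper is about 75 mm above the loupe and touching nothing.
- **Not checked:** I did not re-measure the bystanders at the end. I never worked near them, and the jar looks unmoved in the last picture. I judged the gap at the pin by eye and from the arm's angle only. No check failed or disagreed.

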